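# Tip the sorted stones into the round bowl

### The job

Turn the swivelling sorting tray until its spout faces the round wooden bowl, without spilling the stones, then tip the tray up so that all four stones slide off into that bowl. Then lower the tray gently back to level (do not let it drop), leaving it turned towards the bowl. Leave the bowl, the square wooden box and the other bench things where they stand.

Things in the scene. Friction and masses are not known exactly. Their poses are not given: they have to be found in the camera images.
- stand: Fixed dark steel foot disc of the tip tray, 124 mm across, 10 mm thick, with a short column (34 to 40 mm thick) that carries the tray. Origin: centre of its underside, on the vertical swivel axis. x axis: the spout's direction when the swivel reads 0; z up.
- swivel (a joint): Turn of the tray about the stand's vertical axis (rad): 0 = spout along the stand's x axis, positive counter-clockwise from above, stops at +-1.2. Friction 0.15 N m: it stays where it is left. Can be turned by pushing sideways on the tray's side wall near its rear.
- tray (a joint): Tip of the tray (rad): 0 = level on its stop; positive raises the rear, lowers the spout; stop at 1.05. Hinge axis: level, square to the spout, 70 mm before the swivel axis, 110 mm above the bench. The 0.4 kg tray falls back when let go; about 3 N at the lip lifts it. The tip at which stones slide off varies with hidden friction (about 0.45 to 0.75 rad); stones may catch.
- tray_lip (a point): Middle of the round bead (radius 4.5 mm, 100 mm long, level) edging the lip at the tray's rear; level, it is 102 mm behind the swivel axis, 134.5 mm above the bench. The lip, a 3 mm plate, sticks out 27 mm from the top of the rear wall with free space beneath: fingertips tilted about 45 degrees fit under it to lift. x: along the floor to the spout; y: along the bead.
- tray_spout (a point): Middle of the open front edge of the aluminium tray's floor (spout, 68 mm wide), 110 mm before the swivel axis, 114 mm above the bench when level; axes as tray_lip (x points out of the spout). Floor 4 mm thick; walls reach 136 mm above the bench. Tray 116 mm wide outside from 76 mm behind the swivel axis to 40 mm before it, then narrowing.
- bowl: Round wooden bowl, the target: 120 mm outer diameter, 50 mm tall, wall 4 mm, inner floor 6 mm up, 0.35 kg, loose on the bench. Its centre is about 150 mm from the swivel axis, left or right of the spout's starting direction, so that the spout tips down over its near rim. Origin: centre of its underside.
- square_box: Square open wooden box, not the target: 112 x 112 x 50 mm, loose on the bench on the other side. Origin: centre of its underside. Leave it alone.
- stone1: polished green stone with a flat underside and domed top, 28 mm across, 13 mm tall, 16 to 32 g; origin: centre of its underside. One of the four loose stones in the tray.
- stone2: pale green stone block with rounded edges, 26 x 20 x 14 mm, 16 to 32 g; origin: centre of its underside. One of the four loose stones in the tray.
- stone3: pale green stone block with rounded edges, 26 x 20 x 14 mm, 16 to 32 g; origin: centre of its underside. One of the four loose stones in the tray.
- stone4: polished green stone with a flat underside and domed top, 28 mm across, 13 mm tall, 16 to 32 g; origin: centre of its underside. One of the four loose stones in the tray.
- jar: Amber glass jar with a steel cap, 56 mm across, 75 mm tall; bystander. Origin: centre of its underside.
- loupe: Black eye loupe, 42 mm across, 36 mm tall; bystander. Origin: centre of its underside.
- weight: Brass cylinder weight, 36 mm across, 45 mm tall; bystander. Origin: centre of its underside.
There are look-alikes about, which are no part of the job. Leave any red look-alike of the stone1 alone.

How it is judged:
On the way, in this order (a step that is already met when the one before it is completed fails the run):
1. the spout faces the round bowl, with the tray level and all four stones still in it (y of bowl in the frame of tray_spout between -0.027 and 0.027 m and x of bowl in the frame of tray_spout above 0 m and value of joint tray below 0.06 rad and height (world z) of each of stone1, stone2, stone3, stone4 above 0.1 m), for 0.2 s.
2. the tray is tipped by at least 0.35 rad towards the bowl (y of bowl in the frame of tray_spout between -0.027 and 0.027 m and value of joint tray above 0.35 rad), for 0.1 s.
At the end, for the whole second after the job is handed in: All four stones lie at rest in the round bowl (each within 56 mm of its axis and below 45 mm), the bowl stands upright within 30 mm of where it was, the tray is back level (under 0.05 rad) and its spout still points at the bowl (the bowl's centre within 27 mm of the spout's line) (horizontal distance between each of stone1, stone2, stone3, stone4 and bowl below 0.056 m and height (world z) of each of stone1, stone2, stone3, stone4 below 0.045 m and linear speed of each of stone1, stone2, stone3, stone4 below 0.03 m/s and value of joint tray below 0.05 rad and y of bowl in the frame of tray_spout between -0.027 and 0.027 m and angle between bowl's own z axis and vertical below 0.1 rad); the robot touches nothing.
It fails at once if the tray is let drop or slammed back (faster than 4 rad/s in the last 0.3 rad) (value of joint tray below 0.3 rad and velocity of joint tray below -4 rad/s).
It fails at once if the bowl is pushed more than 30 mm (distance of bowl from where it was at the start of the episode above 0.03 m).
It fails at once if the square box, jar, loupe or weight is moved more than 20 mm (distance of any of square_box, jar, loupe, weight from where it was at the start of the episode above 0.02 m).
It also fails if it takes over 64 s, if anything falls off the work surface, if the arm or the gripper's body presses on something with over 40 N, if the wrist force passes 120 N, or if a joint passes its speed limit or range.

### The arm

A 6-joint arm with a two-finger parallel gripper is mounted at the origin on the work surface. World frame = base frame: x ahead of the robot, y to its left, z up, the work surface at z = 0. Lengths are in m, angles in rad, forces in N, time in s.
With the tool pointing down it reaches from about 0.3 to 0.825 m from the base axis. Payload 5.4 kg.
Tool frame: the origin (TCP) lies midway between the tips of the shut fingers; the grasp point (between the pads) lies 19 mm behind it; z points along the fingers, y is the direction in which the jaws open and shut (so a half turn about z gives the same grasp; the last joint's range is limited). The gripper opens to 92 mm and grips with 3 to 60 N. Pads are 20 mm wide; open, the fingers measure 128 mm over their backs; the gripper's body (75 mm by 189 mm) begins 69 mm behind the grasp point.
Start: joints at [1.089, 0.158, 1.597, -0, 1.386, -0.21], TCP at [0.154, 0.554, 0.215] pointing down, gripper open.
Joint ranges: [-2.91, 2.91], [-0.94, 2.29], [0.18, 2.7], [-1.29, 4.43], [0.17, 2.64], [-3, 3]. Speed limits (rad/s): [2.57, 2.57, 3.14, 3.14, 3.14, 3.14].

### API

Orientations are given as a unit quaternion [w, x, y, z].
In Python, from plant import arm gives the robot as it stands. The module is installed in compiled form; this text tells all that it offers. Calls block until the motion is done:
- arm.move_ptp(position, orientation): joint-space move of the TCP to a pose.
- arm.servo_line(position, vel=0.15, frame=None): straight line of the TCP; frame=None keeps the orientation; vel is the mean speed in m/s.
- arm.goto_joints(angles): joint-space move.
- arm.move_gripper(opening): opening from 0.0 (shut) to 1.0 (fully open); the grip force is fixed at half the most; returns when the fingers have stopped.
- arm.wait(seconds).
- arm.ik(position, orientation): joint angles nearest the present ones, or None.
- arm.sense(): the state.
- arm.camera(name): name is "scene" or "side" or "wrist"; returns (picture, depth): 480x640x3 uint8, red, green, blue; 480x640 float32, m along the optical axis (not along the pixel's ray), 0 where there is no reading.
- arm.camera_info(name): a dict with "fx", "fy", "cx", "cy" (pixels), "R" (3x3) and "t" (3): a world point X has camera coordinates R X + t. Camera axes: x right, y down, z forward; pixel columns grow to the right and rows downward; lengths in m; the calibration is good to about 2 mm. The wrist camera is an equidistant fisheye: a pixel r from the principal point sees the ray r / f radians off the axis. A picture is of the moment at which its call begins: read the wrist's pose just before it. camera_info takes no time and is no camera call; for the wrist camera it gives the pose at the moment of the call.
A pose or a line that the arm cannot do raises arm.PlanningError and nothing moves.
- arm.sign_off(): hands the job in, once; it reports no verdict.
Trained networks look in the newest picture that a camera, given by its name, has taken for a name from the list of things; names that differ only in an ending like _2 or _b are one class to them, and where a whole thing is asked for, a point or a joint stands for the part that bears it (a point fixed in the world has none). Each returns a list of dicts, best first, with "score" (0 to 1); they miss things now and then, are a little off and sometimes report something else, mostly with a low value. They report only what shows in the picture. A call takes as long as a camera call. They do not tell look-alikes from the thing itself.
- arm.spot_in(camera, label): "bbox" ([left, top, right, bottom] as shares, 0 to 1, of the picture: columns of its width, rows of its height, round what is visible of it).
- arm.place_of(camera, label): "point" ([column, row] as shares, 0 to 1, of the picture: columns of its width, rows of its height: a listed point, or the origin of a listed thing).
The state is a dict: "time_s": time; "qpos": joint angles; "qd": joint speeds; "joint_torque": joint torques, N m; "position": TCP position; "tool_rot": TCP orientation; "force": force on the tool from outside, world axes, zero at the start; "wrist_torque": the same for the moment, N m; "width": opening from 0.0 (shut) to 1.0 (fully open).
Only numpy, scipy, OpenCV 4.12 (cv2) and the standard library are available. Lean on these libraries where they do the work, as an engineer would, in place of code of your own. Each camera call takes 0.05 s, during which the arm holds its last target. There are 200 camera calls.

## Working session

There is one attempt and no reset: what is moved stays moved. The work goes in short steps, each a Python script; the robot and the scene stay as the last script left them, time stands still between calls to the robot, and variables do not carry over. Pictures are saved under pics/ and viewed, about 8 in all and at most 12, crops included, and the job is handed in when it is done.

```bash
mkdir -p pics
cat > h.py <<'E'
import numpy as np, cv2
from plant import arm
def pix2w(cam,u,v,z=None,d=None):
    c=arm.camera_info(cam); R=np.array(c["R"]); t=np.array(c["t"])
    r=np.array([(u-c["cx"])/c["fx"],(v-c["cy"])/c["fy"],1.])
    o=-R.T@t; w=R.T@r
    return o+w*(d if d is not None else (z-o[2])/w[2])
def cloud(cam,depth):
    c=arm.camera_info(cam); R=np.array(c["R"]); t=np.array(c["t"])
    v,u=np.mgrid[:480,:640]
    P=np.stack([(u-c["cx"])/c["fx"]*depth,(v-c["cy"])/c["fy"]*depth,depth],-1)
    return (P-t)@R
E
python3 - <<'E'
from h import *
for n in("scene","side"):
    p,d=arm.camera(n); cv2.imwrite(f"pics/{n}0.png",p[:,:,::-1]); np.save(n+"0.npy",d)
    c=arm.camera_info(n); print(n,c["fx"],-np.array(c["R"]).T@np.array(c["t"]))
    for l in ("stand","bowl","square_box","tray_lip","tray_spout","jar","loupe","weight","stone1","stone2"):
        for r in arm.place_of(n,l)[:2 if 'stone' not in l else 5]:
            u,v=r["point"][0]*640,r["point"][1]*480
            z={"tray_lip":.1345,"tray_spout":.114,"stone1":.114,"stone2":.114}.get(l,0)
            print(n,l,round(r["score"],2),int(u),int(v),pix2w(n,u,v,z=z).round(3))
print(arm.sense())
E
```

```text
scene 452.8459437849852 [0.86203011 0.52962469 0.77880032]
scene stand 0.97 257 214 [ 0.605 -0.146 -0.   ]
scene bowl 0.56 234 263 [ 0.714 -0.049  0.   ]
scene square_box 0.95 318 239 [ 0.529 -0.005  0.   ]
scene tray_lip 0.59 232 143 [ 0.598 -0.248  0.135]
scene tray_spout 0.78 275 208 [ 0.606 -0.041  0.114]
scene jar 0.79 444 326 [0.442 0.307 0.   ]
scene jar 0.6 258 212 [ 0.601 -0.15  -0.   ]
scene loupe 0.8 383 365 [0.589 0.305 0.   ]
scene weight 0.75 264 171 [ 0.523 -0.267  0.   ]
scene weight 0.64 353 401 [0.672 0.327 0.   ]
scene stone1 0.69 238 167 [ 0.613 -0.192  0.114]
scene stone1 0.59 243 175 [ 0.614 -0.165  0.114]
scene stone1 0.59 298 176 [ 0.519 -0.098  0.114]
scene stone1 0.58 314 193 [ 0.517 -0.035  0.114]
scene stone1 0.53 264 171 [ 0.572 -0.15   0.114]
scene stone2 0.69 238 167 [ 0.613 -0.192  0.114]
scene stone2 0.59 243 175 [ 0.614 -0.165  0.114]
scene stone2 0.59 298 176 [ 0.519 -0.098  0.114]
scene stone2 0.58 314 193 [ 0.517 -0.035  0.114]
scene stone2 0.53 264 171 [ 0.572 -0.15   0.114]
side 584.4389874550468 [ 0.45163571 -0.70783208  0.67201184]
side stand 
[... 953 characters left out ...]
3 434 [ 0.46  -0.294  0.114]
{'time_s': 1.1, 'qpos': array([ 1.08889828e+00,  1.58399954e-01,  1.59697698e+00,  1.17472894e-05,
        1.38623335e+00, -2.10132105e-01]), 'qd': array([-0.00075754,  0.0007144 ,  0.00076397, -0.00142368, -0.00116695,
       -0.00082467]), 'joint_torque': array([-6.76448235e-04, -3.85573840e+01, -3.22366834e+01,  7.01536029e-02,
        3.06700263e-02, -1.17275584e-05]), 'position': array([0.15437598, 0.55387267, 0.21461272]), 'tool_rot': array([-8.42095686e-06,  1.35466263e-01,  9.90781960e-01, -6.33338999e-06]), 'force': array([-0.80087009,  1.09105559, -0.67274679]), 'wrist_torque': array([ 0.00058811, -0.00382972,  0.04636399]), 'width': 1.0014017037036507}
```

View pics/scene0.png

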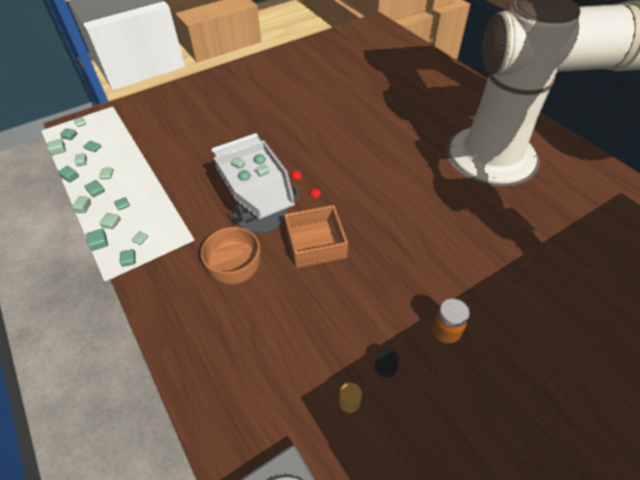

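View pics/side0.png

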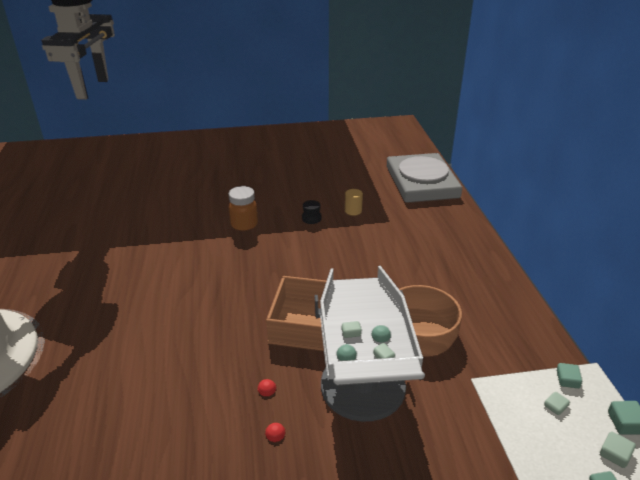

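Run:
```python
from h import *
from scipy.optimize import least_squares
for n in("scene","side"):
    d=np.load(n+"0.npy"); P=cloud(n,d); P=P[d>0]
    for nm,c,r,z0,z1 in(("bowl",(.713,-.05),.085,.045,.056),("box",(.53,-.003),.085,.045,.056)):
        m=(np.hypot(P[:,0]-c[0],P[:,1]-c[1])<r)&(P[:,2]>z0)&(P[:,2]<z1); q=P[m]
        (cc,rr,an)=cv2.minAreaRect(q[:,:2].astype(np.float32)*1000)
        f=least_squares(lambda s:np.hypot(q[:,0]-s[0],q[:,1]-s[1])-.058,c,loss='soft_l1',f_scale=.002).x
        print(n,nm,m.sum(),cc,rr,an,"circ",f)
    m=(np.hypot(P[:,0]-.6,P[:,1]+.146)<.15)&(P[:,2]>.128)&(P[:,2]<.15); q=P[m]
    print(n,"walls",m.sum(),cv2.minAreaRect(q[:,:2].astype(np.float32)*1000),np.percentile(q,[1,99],axis=0))
```

```text
scene bowl 403 (714.629638671875, -50.10749816894531) (119.60307312011719, 119.39618682861328) 41.4112663269043 circ [ 0.71511181 -0.04987746]
scene box 481 (539.9546508789062, -2.21075439453125) (115.22706604003906, 112.54556274414062) 70.23082733154297 circ [ 0.54019029 -0.00161936]
scene walls 1005 ((599.409912109375, -144.59371948242188), (216.9124298095703, 116.96759033203125), 86.04951477050781) [[ 0.538733   -0.2524976   0.12815226]
 [ 0.65879177 -0.03985106  0.13928652]]
side bowl 528 (731.0413208007812, -53.21836471557617) (122.66012573242188, 85.031005859375) 88.54420471191406 circ [ 0.71330195 -0.05368466]
side box 619 (526.7640991210938, -1.0160980224609375) (117.4813003540039, 86.58194732666016) 70.68315124511719 circ [ 0.5334421  -0.00427364]
side walls 3176 ((598.8751220703125, -146.68701171875), (220.72637939453125, 116.60347747802734), 86.03596496582031) [[ 0.53707203 -0.25733762  0.12812335]
 [ 0.65627647 -0.04591596  0.14104469]]
```

The tray's spout points about 86° from world x. The bowl is at (0.714, -0.051), on a bearing of about 40° from the swivel axis, and the square box is on the left. All four stones are in the tray; in the side view they sit around pixels (344,356), (350,331), (380,334) and (384,352). Two red look-alikes lie on the bench. I need to turn the tray about -46° by pushing on the far (+x) side wall near the rear.

```bash
cat >> h.py <<'E'
from scipy.spatial.transform import Rotation as Ro
AX=np.array([.599,-.1475]); BOWL=np.array([.714,-.051])
def quat(z,y):
    z=z/np.linalg.norm(z); R=np.column_stack([np.cross(y,z),y,z])
    q=Ro.from_matrix(R).as_quat(); return q[[3,0,1,2]]
def loc(b,x,y,z):  # tray-frame point at bearing b -> world
    c,s=np.cos(b),np.sin(b); return np.array([AX[0]+c*x-s*y,AX[1]+s*x+c*y,z])
def push(b,gap,z=.118,sg=1):  # tool y along tray x
    return loc(b,-.056,-.058-.010-gap,z),quat(np.array([0,0,-1.]),sg*np.array([np.cos(b),np.sin(b),0]))
def lift(b,th,over=.016,gap=0.,sg=1,phi=None,k=.4):
    c,s=np.cos(th),np.sin(th)
    px,pz=-.172,.0245
    X=.070+c*px+s*pz; Z=.110-s*px+c*pz      # bead centre
    ph=np.pi/4+k*th if phi is None else phi
    a=np.array([np.cos(ph),-np.sin(ph)]); n=np.array([np.sin(ph),np.cos(ph)])
    p=np.array([X,Z])-n*(.0145+gap)+a*over
    f=np.array([np.cos(b),np.sin(b),0])
    return loc(b,p[0],0,p[1]),quat(f*a[0]+np.array([0,0,a[1]]),sg*np.array([-np.sin(b),np.cos(b),0]))
E
python3 - <<'E'
from h import *
r=np.round
for sg in(1,-1):
    for b in np.radians([86,60,40]):
        j=arm.ik(*push(b,.01,sg=sg)); print("push",sg,None if j is None else r(j,2))
    for th in(0,.5,1.):
        j=arm.ik(*lift(np.radians(40),th,sg=sg)); print("lift",sg,th,r(lift(np.radians(40),th,sg=sg)[0],3),None if j is None else r(j,2))
print(arm.sense()["time_s"])
E
```

```text
push 1 [-0.47  0.56  1.27 -0.    1.3  -1.97]
push 1 [-0.53  0.5   1.36 -0.    1.28 -1.58]
push 1 [-0.57  0.44  1.45 -0.    1.25 -1.26]
lift 1 0 [ 0.522 -0.212  0.113] [-1.04  0.22  1.95  0.82  1.26  2.59]
lift 1 0.5 [ 0.544 -0.194  0.193] [-0.89  0.06  1.85  0.61  1.29  2.93]
lift 1 1.0 [ 0.592 -0.154  0.248] None
push -1 [-0.47  0.56  1.27 -0.    1.3   1.17]
push -1 [-0.53  0.5   1.36 -0.    1.28  1.56]
push -1 [-0.57  0.44  1.45 -0.    1.25  1.88]
lift -1 0 [ 0.522 -0.212  0.113] [-1.04  0.22  1.95  0.82  1.26 -0.55]
lift -1 0.5 [ 0.544 -0.194  0.193] [-0.89  0.06  1.85  0.61  1.29 -0.21]
lift -1 1.0 [ 0.592 -0.154  0.248] [-0.65  0.09  1.66  0.39  1.33  0.14]
1.1
```

Run:
```python
from h import *
b0=np.radians(86)
p,q=push(b0,.025,z=.25); arm.move_ptp(p,q); arm.move_gripper(0.0)
print(arm.sense()["time_s"])
p,q=push(b0,.025); arm.servo_line(p,vel=.12)
f0=arm.sense()["force"]
p,q=push(b0,0.003); arm.servo_line(p,vel=.05)
for b in np.radians(np.linspace(86,41.5,8)[1:]):
    p,q=push(b,0); arm.servo_line(p,vel=.045,frame=q)
    s=arm.sense(); print(np.degrees(b).round(1),(s["force"]-f0).round(1),s["time_s"].__round__(2))
p,q=push(np.radians(41.5),.04); arm.servo_line(p,vel=.1)
p[2]=.26; arm.servo_line(p,vel=.2)
for n in("scene","side"):
    pc,d=arm.camera(n); cv2.imwrite(f"pics/{n}1.png",pc[:,:,::-1])
    P=cloud(n,d); P=P[d>0]
    m=(np.hypot(P[:,0]-.6,P[:,1]+.146)<.135)&(P[:,2]>.128)&(P[:,2]<.145); q=P[m]
    print(n,cv2.minAreaRect(q[:,:2].astype(np.float32)*1000))
    for l in("tray_lip","tray_spout"):
        for r in arm.place_of(n,l)[:1]:
            print(l,r["score"],pix2w(n,r["point"][0]*640,r["point"][1]*480,z=.1345 if "lip" in l else .114).round(3))
print(arm.sense()["time_s"],arm.sense()["position"])
```

```text
5.7083
79.6 [ 2.4 -2.4 -0.1] 7.97
73.3 [ 3.3 -2.3 -0.6] 8.33
66.9 [ 2.5 -3.7 -0. ] 8.7
60.6 [ 3.5 -4.9  1.1] 9.07
54.2 [ 2.4 -3.4  0.9] 9.43
47.9 [ 2.  -3.8  0.7] 9.8
41.5 [ 1.8 -4.7  1.2] 10.17
scene ((601.6004028320312, -145.3315887451172), (217.43603515625, 118.32308959960938), 41.19041061401367)
tray_lip 0.67 [ 0.518 -0.212  0.135]
tray_spout 0.68 [0.625 0.341 0.114]
side ((590.8592529296875, -155.26852416992188), (194.85899353027344, 118.59107971191406), 40.49298095703125)
tray_lip 0.78 [ 0.521 -0.213  0.134]
tray_spout 0.58 [ 0.674 -0.078  0.114]
11.875 [ 0.62824677 -0.26526806  0.25882946]
```

View pics/side1.png

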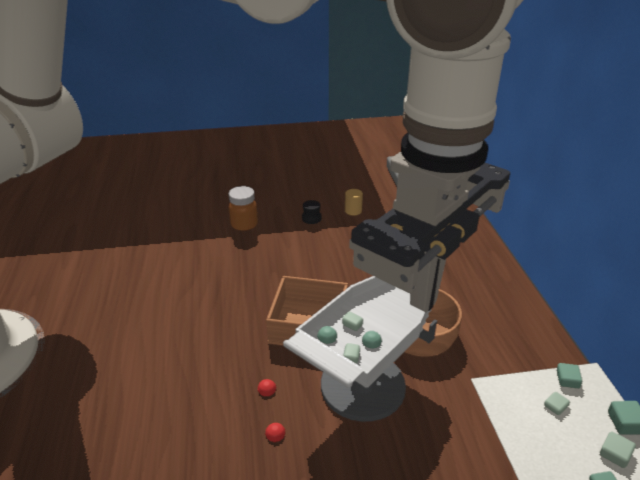

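Run:
```python
from h import *
b=np.radians(41)
# approach pose: behind and below lip
p,q=lift(b,0,gap=.07,sg=-1,over=-.05)
print(p,arm.ik(p,q),lift(b,0,gap=.02,sg=-1)[0])
for th in(0,.35,.7,.85,1.0): print(th,lift(b,th,sg=-1)[0].round(3),arm.ik(*lift(b,th,sg=-1)).round(2))
```

```text
[ 0.45024232 -0.27681308  0.11010482] [-1.23004227  0.24788763  1.92687797  0.73423904  1.38116917 -0.67625686] [ 0.51214691 -0.22300024  0.09879111]
0 [ 0.523 -0.214  0.113] [-1.04  0.23  1.94  0.81  1.28 -0.56]
0.35 [ 0.535 -0.203  0.17 ] [-0.94  0.11  1.88  0.67  1.29 -0.32]
0.7 [ 0.561 -0.181  0.219] [-0.8   0.06  1.78  0.52  1.31 -0.08]
0.85 [ 0.575 -0.168  0.235] [-0.73  0.07  1.72  0.46  1.32  0.02]
1.0 [ 0.592 -0.154  0.248] [-0.66  0.09  1.65  0.39  1.34  0.12]
```

The spout is at about 41° and the bowl at 40°. All four stones are still in the tray, around side pixels (353,321), (327,334), (372,339) and (352,352). Next I lift under the lip.

Run:
```python
from h import *
b=np.radians(41); sp=lambda **k: lift(b,0,sg=-1,**k)
p,q=sp(gap=.06,over=-.05); hi=p.copy(); hi[2]=.27
arm.move_ptp(hi,q); arm.servo_line(p,vel=.2)
f0=arm.sense()["force"]; print(arm.sense()["time_s"])
arm.servo_line(sp(gap=.025)[0],vel=.12)
print((arm.sense()["force"]-f0).round(1))
arm.servo_line(sp(gap=.003)[0],vel=.04)
print((arm.sense()["force"]-f0).round(1),arm.sense()["time_s"])
for th in(.1,.25,.4,.5,.6,.7):
    p,q=lift(b,th,sg=-1); arm.servo_line(p,vel=.06 if th<.45 else .04,frame=q)
    s=arm.sense(); print(th,(s["force"]-f0).round(1),round(s["time_s"],2))
arm.wait(.3)
for n in("scene","side"):
    pc,d=arm.camera(n); cv2.imwrite(f"pics/{n}2.png",pc[:,:,::-1])
```

```text
13.625
[ 1.2  1.1 -1.4]
[1.4 0.6 0.2] 15.1
0.1 [-3.8 -3.7 -0.8] 15.57
0.25 [-1.7 -2.4 -0.8] 16.15
0.4 [-1.2 -1.3  0.9] 16.73
0.5 [-2.  -1.8 -0. ] 17.3
0.6 [-1.3 -0.3 -0.4] 17.88
0.7 [-0.4 -0.4  0.7] 18.45
```

View pics/side2.png

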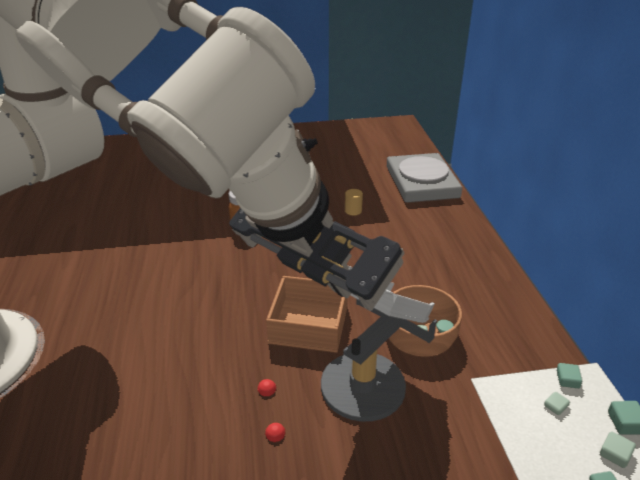

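View pics/scene2.png

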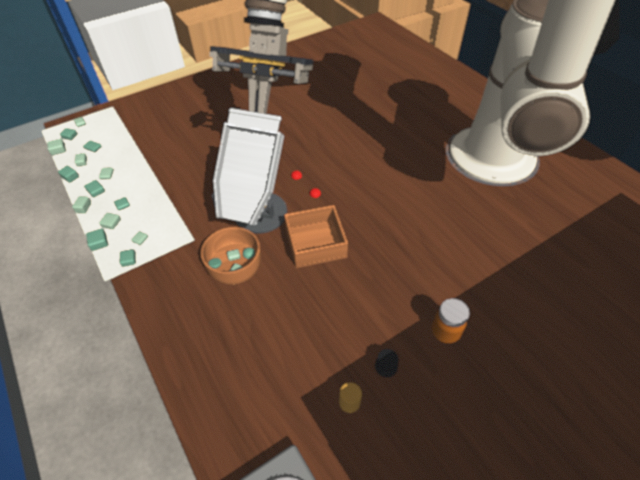

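All four stones are in the bowl, at scene pixels (214,263), (233,255), (248,253) and (237,267), and the tray is empty. Now I lower it.

Run:
```python
from h import *
b=np.radians(41)
for th in(.6,.45,.3,.15,.05,0):
    p,q=lift(b,th,sg=-1); arm.servo_line(p,vel=.05 if th>.1 else .03,frame=q)
arm.servo_line(lift(b,0,gap=.012,sg=-1)[0],vel=.03)
arm.servo_line(lift(b,0,gap=.04,sg=-1)[0],vel=.08)
p,q=lift(b,0,gap=.08,over=-.06,sg=-1); arm.servo_line(p,vel=.15)
p[2]=.28; arm.servo_line(p,vel=.2)
j=arm.sense()["qpos"].copy(); j[0]+=.9 if False else -.3; arm.goto_joints(j); arm.wait(.5)
for n in("scene","side"):
    pc,d=arm.camera(n); cv2.imwrite(f"pics/{n}3.png",pc[:,:,::-1])
    P=cloud(n,d); P=P[d>0]
    m=(np.hypot(P[:,0]-.6,P[:,1]+.146)<.135)&(P[:,2]>.125)&(P[:,2]<.15); q=P[m]
    print(n,cv2.minAreaRect(q[:,:2].astype(np.float32)*1000),np.percentile(q[:,2],[2,50,98]))
    m=(np.hypot(P[:,0]-.713,P[:,1]+.05)<.085)&(P[:,2]>.045)&(P[:,2]<.056)
    print(cv2.minAreaRect(P[m][:,:2].astype(np.float32)*1000))
print(arm.sense()["time_s"],arm.sense()["position"])
a=cv2.imread("pics/scene3.png")[100:320,150:400]; c=cv2.imread("pics/side3.png")[230:450,230:480]
cv2.imwrite("pics/f3.png",cv2.resize(np.hstack([a,c]),None,fx=1.6,fy=1.6))
```

```text
scene ((601.7838134765625, -145.3056182861328), (219.8765106201172, 118.44337463378906), 41.226680755615234) [0.12569098 0.13467009 0.13896776]
((713.999267578125, -50.7095947265625), (120.36030578613281, 119.02378845214844), 44.39316940307617)
side ((599.6767578125, -147.76992797851562), (219.1514434814453, 118.50532531738281), 41.35928726196289) [0.1257918  0.13687418 0.1406571 ]
((734.6239624023438, -54.49498748779297), (121.30553436279297, 77.03429412841797), 83.5807113647461)
26.525 [ 0.33548729 -0.40232089  0.27856739]
```

View pics/f3.png

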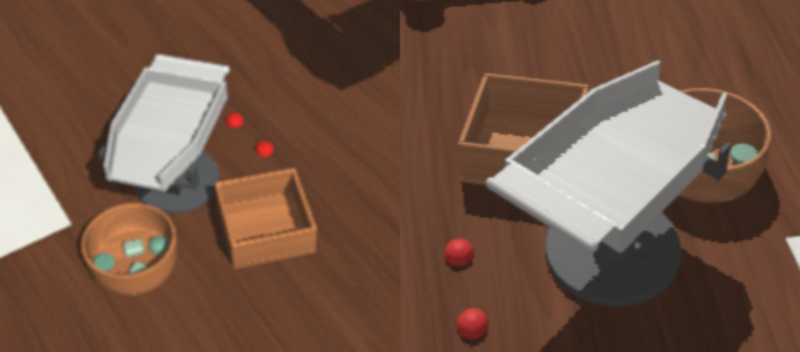

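The crop shows the tray level and empty, still pointing at the bowl. All four stones lie in the bowl, at crop pixels (104,262), (133,247), (157,244) and (138,270). The arm is clear of everything.

```bash
python3 -c "
from plant import arm
print(arm.sign_off())"
```

```text
the job is handed in; nothing more can be done
None
```

The tray now faces the round bowl, all four stones are in the bowl, and I handed the job in at about 26.5 s of the 64 s allowed. I pushed the tray round by its rear side wall, about 45°. Then I tipped it to about 0.7 rad with the fingertips under the lip, lowered it slowly and drew the arm clear.

**Last checks, none failed:**
- **Stones:** all four show inside the bowl and the tray is empty.
- **Tray:** its wall and lip tops measure 0.135–0.137 m above the bench, so it is back level. The spout points at about 41.3° and the bowl lies at about 40°, which puts the bowl's centre roughly 3–4 mm off the spout's line (27 mm allowed).
- **Bowl:** it is still at (0.714, -0.051), within 1 mm of its start.
- **Other things:** the square box and the red look-alikes look untouched in the final crop. I did not measure the box, jar, loupe or weight again, but the arm did not go near them.

**Disagreements between readings:**
- The side camera sees only part of the bowl's rim, so its raw bowl-centre figure was off. I used the scene camera's value.
- One low-score spout detection after the turn was clearly wrong, and I ignored it.

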